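Click the light dial round to its bar mark, then press the key

ROBOT

A 6-joint arm with a two-finger parallel gripper is mounted at the origin on a cart in front of the work surface, level with it; the furniture and walls round the work are solid. World frame = base frame: x ahead of the robot, y to its left, z up, the work surface at z = 0. Lengths are in m, angles in degrees, forces in N, time in s.
With the tool pointing down it reaches from about 0.325 to 0.85 m from the base axis. Payload 15.5 kg.
Tool frame: the origin (TCP) lies midway between the tips of the shut fingers; the grasp point (between the pads) lies 19 mm behind it; z points along the fingers, y is the line along which they close (so a half turn about z gives the same grasp; the last joint's range is limited). The gripper opens to 91 mm and grips with 3 to 60 N. Pads are 32 mm wide; open, the fingers measure 118 mm over their backs; the gripper's body (76 mm by 178 mm) begins 60 mm behind the grasp point.
Start: joints at [-80.93, 28.281, 77.091, -0, 74.628, -5.472], TCP at [0.157, -0.605, 0.214] pointing down, gripper open.
Joint ranges: [-166.48, 166.48], [-47.26, 123.95], [12.59, 153.08], [-70.14, 250.14], [6.76, 159.57], [-176.63, 176.63]. Speed limits (degrees/s): [108.29, 108.29, 147.25, 172.46, 172.46, 172.46].

INTERFACE

Orientations are given as a 3x3 rotation matrix whose columns are the frame's x, y, z axes.
In Python, from bench import ctrl gives the robot as it stands. The module is installed in compiled form; this text tells all that it offers. Calls block until the motion is done:
- ctrl.goto(position, orientation): joint-space move of the TCP to a pose.
- ctrl.move_l(position, vel=0.15, ori=None, contact_N=None): straight line of the TCP; ori=None keeps the orientation; vel is the mean speed in m/s. With contact_N (N) it stops when the force on the tool has changed by that much, and returns True; else False.
- ctrl.movej(angles): joint-space move.
- ctrl.command_gripper(opening): opening from 0.0 (shut) to 1.0 (fully open); the grip force is fixed at half the most; returns when the fingers have stopped.
- ctrl.sleep(seconds).
- ctrl.ik(position, orientation): joint angles nearest the present ones, or None.
- ctrl.read_camera(name): name is "scene" or "top" or "wrist"; returns the picture (400x640x3 uint8, blue, green, red); there is no depth.
- ctrl.camera_params(name): a dict with "fx", "fy", "cx", "cy" (pixels), "D" ([k1, k2, p1, p2, k3] as OpenCV has them; the pictures are not rectified), "pose" (4x4, takes a point from camera to world coordinates); the wrist camera has in their place "T_tool_cam" (4x4, takes a point from camera to tool coordinates, whose origin is the TCP and whose axes are the flange's). Camera axes: x right, y up, looking along -z (the intrinsics and any distortion apply to the point x, -y, -z); pixel columns grow to the right and rows downward; lengths in m; the calibration is good to about 2 mm. A picture is of the moment at which its call begins: read the wrist's pose just before it. camera_params takes no time and is no camera call.
A pose or a line that the arm cannot do raises ctrl.MotionError and nothing moves.
- ctrl.sign_off(): hands the job in; it is judged then, once.
Readings, each from a call of its own:
- ctrl.current_t(): time.
- ctrl.current_q(): joint angles.
- ctrl.current_dq(): joint speeds.
- ctrl.current_effort(): joint torques, N m.
- ctrl.current_tool_pos(): TCP position.
- ctrl.current_eef_rot(): TCP orientation.
- ctrl.current_contact_force(): force on the tool from outside, world axes, zero at the start.
- ctrl.current_wrist_torque(): the same for the moment, N m.
- ctrl.current_grip_width(): opening from 0.0 (shut) to 1.0 (fully open).
- ctrl.current_grasp_force(): force on a finger pad.
Only numpy, scipy, OpenCV 4.12 (cv2) and the standard library are available. Lean on these libraries where they do the work, as an engineer would, in place of code of your own. Each camera call takes 0.05 s, during which the arm holds its last target. There are 200 camera calls.

TASK

On the grey light controller, lay a fingertip on the wide knurled dial and turn it clockwise by friction, click by click, until its white pointer line clicks in at the long white bar mark; do not let it click on past the bar. Only then press the black rectangular key gently all the way down and let it come up again. Nothing is to be gripped or lifted: leave the controller and the things round it where they stand, and finish clear of everything.

Things in the scene. Friction and masses are not known exactly. Their poses are not given: they have to be found in the camera images.
- controller: Low grey box, 194 x 129 x 28 mm, 1.3 kg, loose on four rubber feet. Origin: centre of its underside, on the desk; x runs from the key end (-x) to the dial end (+x), z up. Five white marks under 2 mm high lie round the dial at -60, -30, 0, +30, +60 degrees (clockwise from above, from the box's +x): four round dots and, at +30 (fourth going clockwise), a radial bar.
- bar_mark (a point): Middle of the long white bar mark, 18 x 5 mm, on the box's top 29 mm above the desk, 63.5 mm from the dial's axis.
- dial_centre (a point): Centre of the dial's top face when not pressed, 40 mm above the desk, 14 mm from the box's origin along its +x. The dial is an aluminium disc with vertical axis, 96 mm in diameter, 12 mm proud of the box's top, rim knurled, its flat top faced with rubber; too wide to pinch. It gives straight down by 4 mm under a spring of 2 N/mm (about 0.5 N to start, 8.5 N at the stop) and springs back.
- pointer (a point): Outer end of the white pointer line on the dial's top face, 45.5 mm from its axis. A fingertip grips the rubber well (friction 1.0 to 1.4).
- dial (a joint): Angle of the dial, rad, growing clockwise seen from above; 0 when the pointer is along the box's +x. Detents at -1.047, -0.524, 0, 0.524 (the bar mark), 1.047; end stops at -1.2 and 1.2. Leaving a detent takes about 0.045 N m; released within 0.2 rad of one it pulls itself in. It starts in or settling into the detent -1.047, -0.524 or 0.
- key_top (a point): Centre of the top face of the key when up, 35 mm above the desk, 68 mm from the box's origin along its -x. The key is a black rectangle, 30 mm along the box's x and 48 mm across, standing 7 mm above the box's top.
- key (a joint): Travel of the key, m: 0 up, 0.005 fully down (about 5 N); it springs back up.
- loupe: Black magnifier, a cylinder 47 mm wide and 45 mm high standing beside the box on its +y side, loose. Origin: centre of its underside. Not to be moved.
- film_c: Film cassette, 25 x 28 mm and 48 mm high, standing loose beside the box on its -y side. Origin: centre of its underside. Not to be moved.
- cam_battery0: Flat camera battery, 52 x 36 x 16 mm, lying loose beside the box on its -y side. Origin: centre of its underside. Not to be moved.
- portable_drive: Flat grey drive, 108 x 74 x 13 mm, lying loose on the right. Origin: centre of its underside. Not to be moved.

How it is judged (in metres and radians):
On the way, in this order (a step that is already met when the one before it is completed fails the run):
1. the dial stands in the detent of the bar mark (value of joint dial between 0.4236 and 0.6236 rad), for 0.2 s.
2. the key is fully down, the dial still at the bar mark (all of step 1 and value of joint key above 0.004 m), for 0.05 s.
At the end, for the whole second after the job is handed in: The dial rests within 0.1 rad of the bar mark's detent (0.524 rad), the key is up again (within 1 mm), the controller stands flat within 20 mm of where it stood, and each loose thing listed is within 15 mm of where it stood (all of step 1 and velocity of joint dial between -0.05 and 0.05 rad/s and value of joint key below 0.001 m and distance of controller from where it was at the start of the episode below 0.02 m and angle between controller's own z axis and vertical below 0.05 rad and distance of each of loupe, film_c, cam_battery0, portable_drive from where it was at the start of the episode below 0.015 m); the robot touches nothing.
It fails at once if the dial clicks on past the bar mark (past 0.82 rad) (value of joint dial above 0.82 rad).
It fails at once if the key is pressed before the dial is at the bar mark (value of joint key above 0.0035 m and not (value of joint dial between 0.4236 and 0.6236 rad)).
It fails at once if the controller is lifted, tipped or shoved (height (world z) of controller above 0.008 m or angle between controller's own z axis and vertical above 0.1 rad or distance of controller from where it was at the start of the episode above 0.03 m).
It fails at once if a fingertip bears on the controller with more than 40 N (contact force between the fingers and controller above 40 N).
It fails at once if a thing standing by is moved or lifted (distance of any of loupe, film_c, cam_battery0, portable_drive from where it was at the start of the episode above 0.015 m).
It also fails if it takes over 45 s, if anything falls off the work surface, if the arm or the gripper's body presses on something with over 40 N, if the wrist force passes 120 N, or if a joint passes its speed limit or range.

## Working session

There is one attempt and no reset: what is moved stays moved. The work goes in short steps, each a Python script; the robot and the scene stay as the last script left them, time stands still between calls to the robot, and variables do not carry over. Pictures are saved under pics/ and viewed, at most 10 in all, crops included, and the job is handed in when it is done.

```bash
mkdir -p pics; python3 - <<'E'
from bench import ctrl
import cv2
for n in ("top","scene"):
    cv2.imwrite(f"pics/{n}0.png",ctrl.read_camera(n))
    p=ctrl.camera_params(n);print(n,p)
p=ctrl.camera_params("wrist");print(p);print(ctrl.current_eef_rot(),ctrl.current_t())
E
```

```text
top {'fx': 388.0965866067492, 'fy': 388.0965866067492, 'cx': 314.57274973656723, 'cy': 200.21793640795775, 'D': array([-0.04632049,  0.        ,  0.        ,  0.        ,  0.        ]), 'pose': array([[ 0.0277377 ,  0.98956066, -0.14142252,  0.41068765],
       [-0.99961448,  0.02763319, -0.00270315, -0.0841005 ],
       [ 0.00123302,  0.14144298,  0.98994564,  1.04358894],
       [ 0.        ,  0.        ,  0.        ,  1.        ]])}
scene {'fx': 509.72643623303225, 'fy': 509.72643623303225, 'cx': 322.3900931273688, 'cy': 200.30864738351744, 'D': array([-0.10028144,  0.        ,  0.        ,  0.        ,  0.        ]), 'pose': array([[-0.80569438,  0.25903791, -0.53268746, -0.01529585],
       [-0.59215791, -0.33047429,  0.73493928,  0.69682221],
       [ 0.01433763,  0.90757154,  0.41965262,  0.5002053 ],
       [ 0.        ,  0.        ,  0.        ,  1.        ]])}
{'fx': 308.7075578750945, 'fy': 308.7075578750945, 'cx': 315.9483216446202, 'cy': 195.41161142110354, 'D': array([-0.00622735,  0.        ,  0.        ,  0.        ,  0.        ]), 'T_tool_cam': array([[-1.50509762e-04,  9.60948180e-01,  2.76728339e-01,
         7.93638711e-02],
       [ 9.99999570e-01,  3.97786647e-04, -8.37437385e-04,
         6.14281904e-04],
       [-9.14812769e-04,  2.76728094e-01, -9.60947827e-01,
        -1.70600101e-01],
       [ 0.00000000e+00,  0.00000000e+00,  0.00000000e+00,
         1.00000000e+00]])}
[[ 9.67960505e-01  2.51102436e-01 -1.63802506e-04]
 [ 2.51102457e-01 -9.67959847e-01  1.13587226e-03]
 [ 1.26666042e-04 -1.14061070e-03 -9.99999341e-01]] 0.1
```

View pics/top0.png

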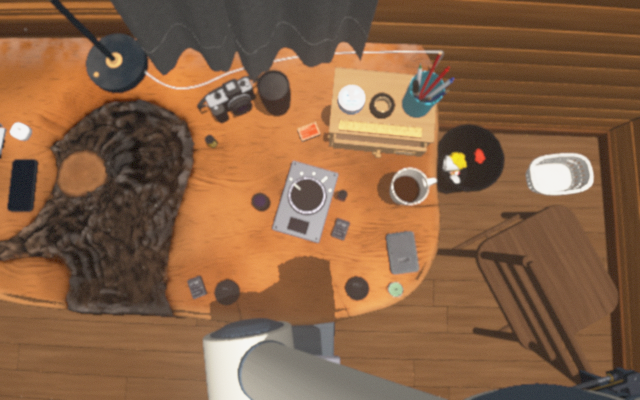

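```bash
cat > h.py <<'E'
from bench import ctrl
import numpy as np, cv2
def cam(n):
    p=ctrl.camera_params(n)
    if n=="wrist":
        T=np.eye(4);T[:3,:3]=ctrl.current_eef_rot();T[:3,3]=ctrl.current_tool_pos();p["pose"]=T@p["T_tool_cam"]
    p["K"]=np.array([[p["fx"],0,p["cx"]],[0,p["fy"],p["cy"]],[0,0,1]])
    return p
def cast(p,uv,z):
    u=cv2.undistortPoints(np.array(uv,float).reshape(-1,1,2),p["K"],p["D"]).reshape(-1,2)
    d=np.c_[u[:,0],-u[:,1],-np.ones(len(u))]@p["pose"][:3,:3].T
    o=p["pose"][:3,3]
    return o+d*((z-o[2])/d[:,2])[:,None]
def down(yaw):  # tool x at angle yaw (deg) from world x
    a=np.radians(yaw);c,s=np.cos(a),np.sin(a)
    return np.array([[c,s,0],[s,-c,0],[0,0,-1.]])
E
python3 - <<'E'
from h import *
p=cam("top");P=cast(p,[(306,196),(298,226),(261,201),(342,195)],.03);print(P.round(3))
d=P[0]
ctrl.command_gripper(0.0)
ctrl.goto([d[0]+.04,d[1],.22],down(0))
p=cam("wrist");print(p["pose"].tolist(),ctrl.current_t())
cv2.imwrite("pics/w1.png",ctrl.read_camera("wrist"))
E
```

```text
[[ 0.566 -0.058  0.03 ]
 [ 0.486 -0.04   0.03 ]
 [ 0.549  0.06   0.03 ]
 [ 0.571 -0.153  0.03 ]]
[[-0.0009313293844421678, 0.961022759115383, 0.2764676998997037, 0.6855416806354558], [-0.9999988994719915, -0.001214307748675406, 0.0008523564367358591, -0.059464018801646194], [0.001154850804828284, -0.27646660181466115, 0.9610228324034084, 0.3905916761658097], [0.0, 0.0, 0.0, 1.0]] 3.975
```

View pics/w1.png

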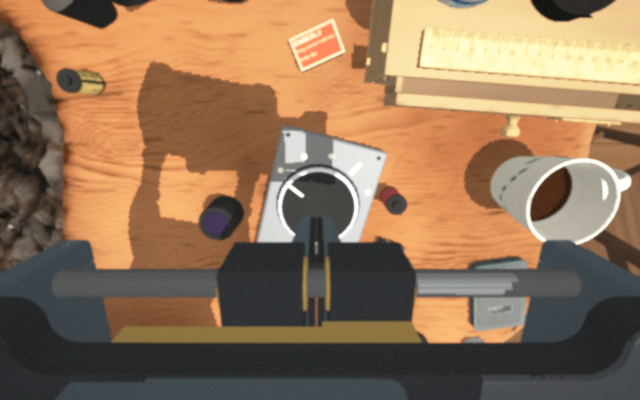

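```bash
python3 - <<'E'
from h import *
ctrl.move_l([.50,-.055,.24],vel=.2)
p=cam("wrist");im=ctrl.read_camera("wrist");print(ctrl.current_t())
cv2.imwrite("pics/w2.png",im);np.savez("w2.npz",pose=p["pose"])
cv2.imwrite("pics/w2c.png",cv2.resize(im[0:250,190:450],None,fx=2.4,fy=2.4,interpolation=cv2.INTER_CUBIC)[:600])
hsv=cv2.cvtColor(im,cv2.COLOR_BGR2HSV)
m=((hsv[...,2]>205)&(hsv[...,1]<40)).astype(np.uint8);m[250:]=0
n,l,s,c=cv2.connectedComponentsWithStats(m)
for i in range(1,n):
    if 4<s[i,4]<600 and 190<c[i][0]<450: print(s[i],c[i].round(1),cast(p,c[i],.029).round(4))
E
```

```text
4.7667
[284 130  20  23 110] [292.6 142.3] [[ 0.5387 -0.0274  0.029 ]]
[284 140  17  18 151] [289.6 151.2] [[ 0.5278 -0.0235  0.029 ]]
[385 170   6   3  13] [387.  171.3] [[ 0.5024 -0.1455  0.029 ]]
[394 173   6   4  14] [396.6 174.6] [[ 0.4982 -0.158   0.029 ]]
```

View pics/w2c.png

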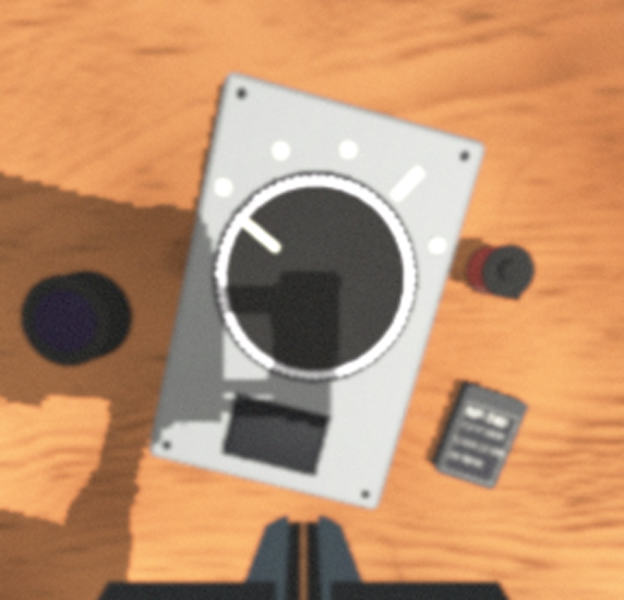

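The crop shows the dial centre near (316,276), marks at (223,187), (281,150), (348,149), (437,245), bar at (407,183), and the pointer at the first dot (-60°). Key top centre is about (277,434), box screws are at the four corners.

```bash
python3 - <<'E'
from h import *
p=ctrl.camera_params("wrist");p["pose"]=np.load("w2.npz")["pose"]
p["K"]=np.array([[p["fx"],0,p["cx"]],[0,p["fy"],p["cy"]],[0,0,1]])
f=lambda pts,z:cast(p,np.array(pts,float)/2.4+[190-.3,-.3],z)[:,:2]
S=f([(241,93),(464,156),(365,494),(167,445)],.028)
O=S.mean(0);ax=(S[0]+S[1]-S[2]-S[3]);th=np.arctan2(ax[1],ax[0]);e=np.array([np.cos(th),np.sin(th)])
D=f([(316,276)],.039)[0]
print("O",O,"yaw",np.degrees(th),"dial from box",O+.014*e,"dial seen",D,"key from box",O-.068*e,"key seen",f([(280,437)],.035))
M=f([(223,187),(281,150),(348,149),(407,183),(437,245)],.029)-D
print("mark r",np.hypot(*M.T),"ang cw",np.degrees(th)-np.degrees(np.arctan2(M[:,1],M[:,0])))
P=f([(240,216)],.040)[0]-D;print("pointer",np.hypot(*P),np.degrees(th-np.arctan2(P[1],P[0])))
E
```

```text
O [ 0.55583348 -0.05842323] yaw -14.341715392557928 dial from box [ 0.56939718 -0.0618911 ] dial seen [ 0.57170367 -0.06238383] key from box [ 0.48995266 -0.04157933] key seen [[ 0.49038674 -0.04404116]]
mark r [0.06120404 0.06046475 0.06046844 0.06170531 0.06161897] ang cw [-61.64226733 -30.45646925   0.23379733  31.10704507  61.97107681]
pointer 0.045535413368077565 -66.99117291493613
```

```bash
cat >> h.py <<'E'
C=np.array([.5705,-.0622]);TH=-14.2;R=.026
def pose(a,z):  # a: tool's clockwise angle from box +x
    w=TH-a;u=np.array([np.cos(np.radians(w)),np.sin(np.radians(w))])
    return np.r_[C-R*u,z],down(w)
def press(extra=.0015):
    z=ctrl.current_tool_pos();hit=ctrl.move_l([z[0],z[1],.033],vel=.01,contact_N=2)
    z=np.array(ctrl.current_tool_pos());print("hit",hit,z.round(4))
    ctrl.move_l(z-[0,0,extra],vel=.01);return z[2]-extra
def stroke(a0,a1,z):
    n=int(np.ceil(abs(a1-a0)/6))
    for a in np.linspace(a0,a1,n+1)[1:]:
        q,o=pose(a,z);ctrl.move_l(q,vel=.02,ori=o)
    print("F",np.round(ctrl.current_contact_force(),2),"t",ctrl.current_t())
E
python3 - <<'E'
from h import *
q,o=pose(-60,.10);ctrl.goto(q,o)
q[2]=.046;ctrl.move_l(q)
f0=np.array(ctrl.current_contact_force())
z=press();print(f0,ctrl.current_contact_force())
stroke(-60,-30,z)
im=ctrl.read_camera("wrist");cv2.imwrite("pics/w3.png",im[0:300,80:560])
stroke(-30,-2,z)
im=ctrl.read_camera("wrist");cv2.imwrite("pics/w4.png",im[0:300,80:560])
E
```

```text
hit True [ 0.5525 -0.0808  0.039 ]
[0.73254065 0.12339898 0.04899158] [-0.38515293  0.37011466  5.15892823]
F [ 0.94 -3.2   5.07] t 8.6
F [-0.71 -3.03  6.1 ] t 10.025
```

View pics/w4.png

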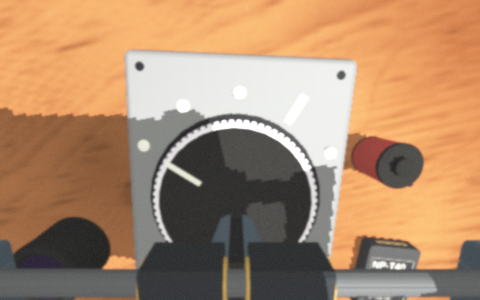

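```bash
python3 - <<'E'
from h import *
print(ctrl.current_tool_pos(),ctrl.current_contact_force(),ctrl.current_wrist_torque(),ctrl.current_eef_rot())
im=ctrl.read_camera("wrist")[0:300,80:560]
cv2.imwrite("pics/w5.png",np.hstack([cv2.imread("pics/w3.png")[60:280,60:420],im[60:280,60:420]]))
E
```

```text
[ 0.54521101 -0.05700389  0.03757173] [-0.38076083 -3.36046562  5.88982111] [-0.565376    0.02958254 -0.0926713 ] [[ 9.78110502e-01 -2.08086072e-01  1.83380432e-04]
 [-2.08086002e-01 -9.78110474e-01 -3.41411583e-04]
 [ 2.50409316e-04  2.95779353e-04 -9.99999925e-01]]
```

View pics/w5.png

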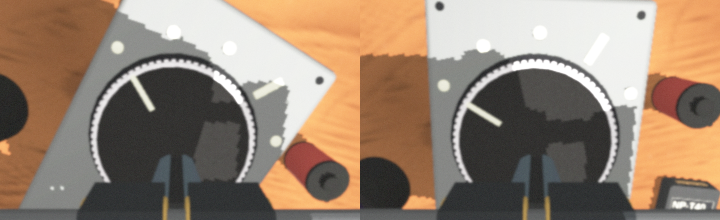

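The pointer is still at -60°, at the first dot, in both views: the tip slid. I'll retry further out on the dial with the pad laid tangentially, pressing harder and logging forces.

```bash
cat >> h.py <<'E'
R=.037
def pose(a,z):  # contact lies 90 deg counter-clockwise of tool x
    w=np.radians(TH-a);u=np.array([-np.sin(w),np.cos(w)])
    return np.r_[C+R*u,z],down(TH-a)
def stroke(a0,a1,z,step=6,tag=None):
    n=int(np.ceil(abs(a1-a0)/step))
    for a in np.linspace(a0,a1,n+1)[1:]:
        q,o=pose(a,z);ctrl.move_l(q,vel=.02,ori=o)
        print(round(a),"F",np.round(ctrl.current_contact_force(),1),"Mz",round(ctrl.current_wrist_torque()[2],3),"z",round(ctrl.current_tool_pos()[2],4))
    print("t",ctrl.current_t())
E
python3 - <<'E'
from h import *
q=np.array(ctrl.current_tool_pos());q[2]=.06;ctrl.move_l(q)
q,o=pose(-60,.06);ctrl.move_l(q,ori=o)
q[2]=.044;ctrl.move_l(q)
z=press(.0025);print(ctrl.current_contact_force())
stroke(-60,-27,z)
im=ctrl.read_camera("wrist");cv2.imwrite("pics/w6.png",im[0:300,80:560])
E
```

```text
hit True [ 0.5438 -0.0364  0.039 ]
[-1.36251417  0.28489     7.21447107]
-54 F [-4.4 -4.6  8.3] Mz -0.043 z 0.0365
-49 F [-2.3 -0.9  7.8] Mz -0.081 z 0.0366
-44 F [-1.5 -1.1  7.4] Mz -0.055 z 0.0366
-38 F [-0.8 -0.9  7.7] Mz -0.023 z 0.0367
-32 F [-0.1 -1.6  8.7] Mz -0.006 z 0.0367
-27 F [-0.2 -3.6  7.9] Mz -0.011 z 0.0367
t 14.8167
```

View pics/w6.png

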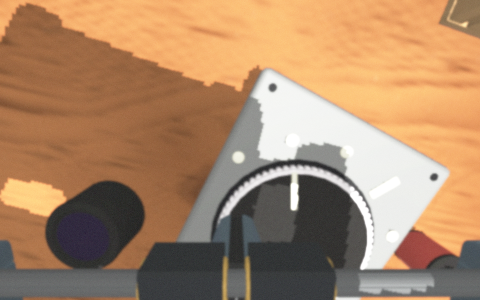

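Pointer now stands at the second dot (-30°) and follows the finger. Continuing two clicks.

```bash
python3 - <<'E'
from h import *
z=ctrl.current_tool_pos()[2]
stroke(-27,0,z)
im=ctrl.read_camera("wrist");A=im[0:280,180:540]
stroke(0,27,z)
im=ctrl.read_camera("wrist");cv2.imwrite("pics/w7.png",np.hstack([A,im[0:280,180:540]]))
E
```

```text
-22 F [-4.9 -2.7  7.2] Mz -0.029 z 0.0367
-16 F [-2.4 -1.   7. ] Mz -0.056 z 0.0368
-11 F [-1.2 -2.5  6.5] Mz -0.073 z 0.0369
-5 F [-1.  -3.7  7.7] Mz -0.019 z 0.0369
0 F [-2.  -3.9  7.8] Mz -0.054 z 0.0369
t 16.4917
5 F [-1.6 -4.7  6.2] Mz -0.065 z 0.0369
11 F [-3.  -2.   7.1] Mz -0.05 z 0.0368
16 F [-3.  -2.   6.4] Mz -0.032 z 0.0368
22 F [-3.1 -2.6  7. ] Mz -0.005 z 0.0367
27 F [-3.  -3.6  7.1] Mz -0.046 z 0.0367
t 18.1667
```

View pics/w7.png

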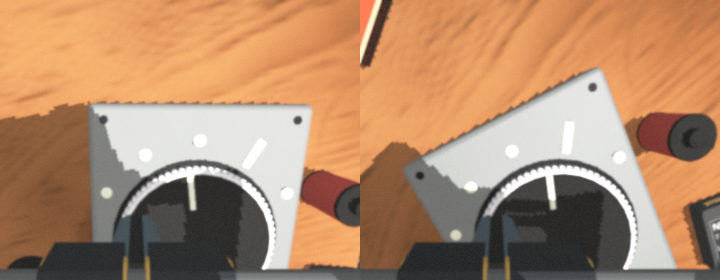

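The pointer is about 8-10° short of the bar. Nudging on 7°, then lifting and viewing from the earlier viewpoint.

```bash
python3 - <<'E'
from h import *
z=ctrl.current_tool_pos()[2]
stroke(27,34,z)
q=np.array(ctrl.current_tool_pos());q[2]=.08;ctrl.move_l(q,vel=.06)
ctrl.goto([.50,-.055,.24],down(0))
p=cam("wrist");im=ctrl.read_camera("wrist");np.savez("w8.npz",pose=p["pose"]);print(ctrl.current_t(),ctrl.current_contact_force())
cv2.imwrite("pics/w8.png",cv2.resize(im[0:250,190:450],None,fx=2.4,fy=2.4,interpolation=cv2.INTER_CUBIC)[:600])
E
```

```text
30 F [-4.1 -2.3  7.1] Mz -0.071 z 0.0367
34 F [-3.8 -3.4  7.8] Mz -0.042 z 0.0367
t 18.75
20.575 [ 0.54209822 -0.5435715   0.27083109]
```

View pics/w8.png

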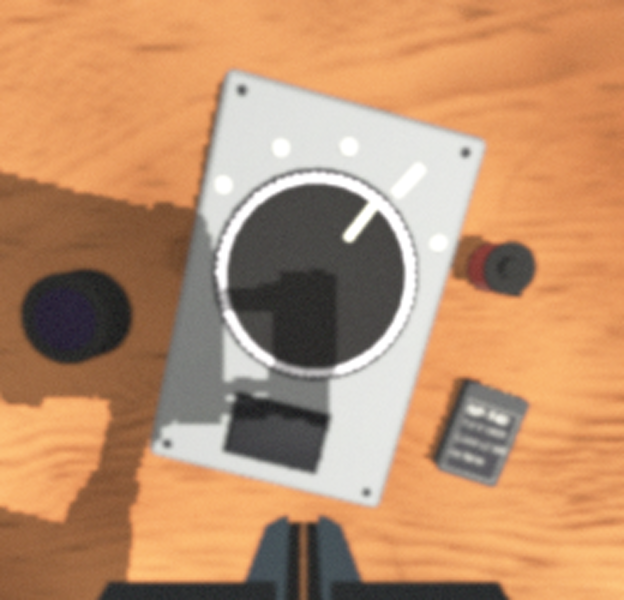

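The pointer line lies on the bar, and the box and neighbours are unmoved. Now the key.

```bash
python3 - <<'E'
from h import *
K=np.array([.4905,-.0428])
ctrl.goto([*K,.09],down(TH+90))
ctrl.move_l([*K,.041],vel=.08)
print(ctrl.move_l([*K,.027],vel=.01,contact_N=9),ctrl.current_tool_pos(),ctrl.current_contact_force())
q=np.array(ctrl.current_tool_pos());q[2]-=.0003;ctrl.move_l(q,vel=.01)
ctrl.sleep(.3);print(ctrl.current_tool_pos(),ctrl.current_contact_force())
q[2]=.06;ctrl.move_l(q,vel=.05)
ctrl.goto([.50,-.055,.24],down(0))
im=ctrl.read_camera("wrist");print(ctrl.current_t())
cv2.imwrite("pics/w9.png",cv2.resize(im[0:250,190:450],None,fx=2.4,fy=2.4,interpolation=cv2.INTER_CUBIC)[:600])
E
```

```text
True [ 0.49052632 -0.04281397  0.03010924] [-2.18306754  0.41142299 12.55049746]
[ 0.49053559 -0.04280903  0.03009373] [-2.76188926  0.69815816 12.87635001]
26.1833
```

View pics/w9.png

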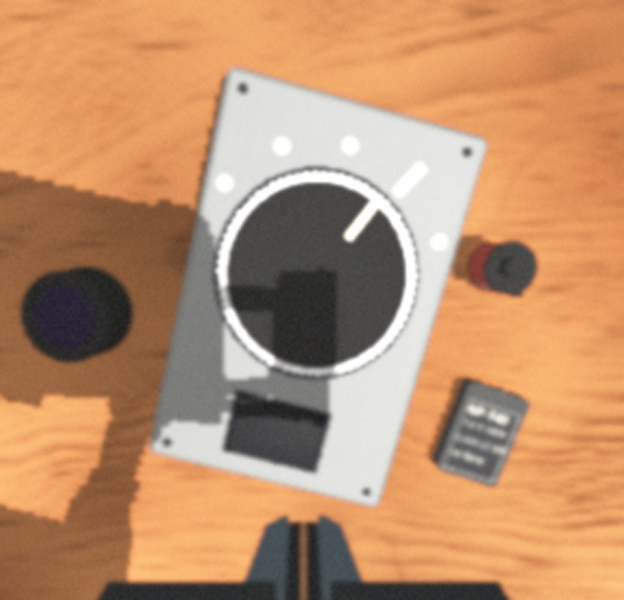

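The key went fully down (z 0.0301, 12.6 N at the stop) and is up again. The pointer is on the bar and nothing has moved.

```bash
python3 -c "
from bench import ctrl
print(ctrl.sign_off())"
```

```text
the job is handed in; nothing more can be done
None
```

The job is handed in: the dial sits at the bar mark, the key was pressed fully down and came back up, nothing visibly moved, and the arm is clear; the simulator gave no verdict.

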